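# Phone riser: slot the phone in, squeeze the catch and hold the mast up

## Robot

A 6-joint arm with a two-finger parallel gripper is mounted at the origin on the work surface. World frame = base frame: x ahead of the robot, y to its left, z up, the work surface at z = 0. Lengths are in mm, angles in rad, forces in N, time in s.
With the tool pointing down it reaches from about 400 to 925 mm from the base axis. Payload 12.5 kg.
Tool frame: the origin (TCP) lies midway between the tips of the shut fingers; the grasp point (between the pads) lies 19 mm behind it (env.pinch_z is the z of the grasp point in the tool frame, in mm); z points along the fingers, y is the line along which they close (so a half turn about z gives the same grasp; the last joint's range is limited). The gripper opens to 95 mm and grips with 3 to 60 N. Pads are 20 mm wide; open, the fingers measure 119 mm over their backs; the gripper's body (75 mm by 180 mm) begins 59 mm behind the grasp point.
Start: joints at [1.103, 0.491, 1.559, -0, 1.092, -0.106], TCP at [221.208, 584.563, 214.661] pointing down, gripper open.
Joint ranges: [-3.1, 3.1], [-0.84, 2.19], [0.05, 2.79], [-1.13, 4.28], [0.06, 2.93], [-2.69, 2.69]. Speed limits (rad/s): [2.22, 2.22, 2.79, 3.14, 3.14, 3.14].

## Interface

Orientations are given as [roll, pitch, yaw] about the fixed x, y, z axes, in that order (R = Rz(yaw) Ry(pitch) Rx(roll)).
In Python, from cell import env, eyes gives the robot as it stands.
- The arm moves only by the shell command python3 -m inch 'ROWS'. ROWS is JSON, a list of rows, each a list of 3 entries, a list of its own where there are three numbers: the shift along the tool's x, y, z in units of 60 mm (1.0 is 60 mm), then the turn about the tool's z in units of 5 degrees (1.0 is 5 degrees), then the closure, from -1 (fully open) to 1 (shut). In form: [[[tx, ty, tz], turn, claw], ...]. A call has exactly 10 rows; each row shifts and turns the commanded pose from where the row before left it, along the tool's axes as they then stand; what a row does not reach is not made up. A row lasts 1/8 s, in which the tool goes at most 62.5 mm and 10.7 degrees, less where a joint would pass 70% of its speed; a pose out of reach is approached as far as the arm can. A call is refused whole if a number of a shift passes 1 or a number of a turn 1, either way. A call with a gripper value outside its range is refused whole. The fingers move at their own pace and stop on an object; the grip force is fixed at half the most. Time passes only in rows, so rows that do not move let the fingers close, or fill a call up. It gives the time, the measured TCP pose, the force, the opening and the grip force at its end, in the units of the state.
- env.state(): the state, without advancing time (a new reading comes with each control period).
- eyes.read_camera(name): name is "scene" or "top" or "wrist"; returns a dict with "pixels" (420x560x3 uint8, red, green, blue), "fx", "fy", "cx", "cy" (pixels), "extrinsics" (4x4, takes a point from world to camera coordinates). Camera axes: x right, y down, z forward; pixel columns grow to the right and rows downward; lengths in mm; the calibration is good to about 2 mm. The wrist camera is an equidistant fisheye: a pixel r from the principal point sees the ray r / f radians off the axis. A picture is of the moment at which its call begins. There is no depth.
- env.job_done(): hands the job in; it is judged then, once.
Trained networks look in a picture, given as the dict that the camera call returned (one of the last four; its "shot" number tells which), for a name from the list of things; names that differ only in an ending like _2 or _b are one class to them, and where a whole thing is asked for, a point or a joint stands for the part that bears it (a point fixed in the world has none). Each returns a list of dicts, best first, with "score" (0 to 1); they miss things now and then, are a little off and sometimes report something else, mostly with a low value. They report only what shows in the picture. A call takes as long as a camera call. They do not tell look-alikes from the thing itself.
- eyes.boxes_of(name, picture): "centre" ([row, column] in pixels, amid what is visible of it).
- eyes.cut_out(name, picture): "mask" (420x560 bool, what is visible of it) and "centre" ([row, column] in pixels, amid what is visible of it).
- eyes.spot_point(name, picture): "centre" ([row, column] in pixels: a listed point, or the origin of a listed thing).
The state is a dict: "t": time; "joints": joint angles; "qvel": joint speeds; "tau": joint torques, N m; "eef_pos": TCP position; "tcp_rot": TCP orientation; "ft_force": force on the tool from outside, world axes, zero at the start; "moment": the same for the moment, N m; "opening": opening from 0.0 (shut) to 1.0 (fully open); "grip_force": force on a finger pad.
Only numpy, scipy, OpenCV 4.12 (cv2) and the standard library are available. Lean on these libraries where they do the work, as an engineer would, in place of code of your own. Each camera call takes 0.05 s, during which the arm holds its last target. There are 200 camera calls.

## Task

To film the tea making, take the phone out of its bamboo rack, slide it upright all the way down into the slot of the phone holder on the telescopic riser, and let go of it. Then squeeze the riser's head so that the catch button on its side is pressed in while the mast is still down, pull the mast straight up past its first stop to the second stop at the top, and finish holding it there with the button still squeezed: the top catch is worn out and the mast sinks if released. Do not disturb the teapot, teacup, jar or timer.

Things in the scene. Friction and masses are not known exactly. Their poses are not given: they have to be found in the camera images.
- phone: Dark slab phone, 9 mm thick (its x), 65 mm wide (its y), 130 mm tall (its z), about 170 g. Origin: centre of its bottom edge face. At the start it stands upright in the rack's slot with 90 mm showing above the rack. Either face may point either way in the holder.
- rack: Fixed pale bamboo block, 60 (x) by 95 (y) by 52 mm high, with one slot 11 by 68 mm in its top, 40 mm deep, long way along its y; origin at the centre of its underside on the ledge. The phone stands on the slot floor, 12 mm above the ledge. Its place and yaw vary.
- stand: The riser's fixed parts: steel foot plate 100 (x) by 200 (y, -60 to +140) by 10 mm, bolted down, and an aluminium column 34 mm square, up to 118 mm. Origin on the ledge under the column's axis; place and yaw vary. The mast slides up inside the column: black head on top, a flat steel bar 14 mm wide (122 to 132 mm up, mast down) from it along +y to the grey phone holder.
- head (a point): On the mast's axis in the middle of the black head, 145 mm above the ledge, mast down; moves with the mast; axes as stand. Head 34 (x) by 36 (y) mm, from 25 mm below to 20 mm above this point. The catch button, steel, 18 mm across, sticks out 7 mm from its +x face at this height; squeezing the head across x from above (41 mm over the button, 34 with it in) presses it.
- slot (a point): Centre of the holder's slot mouth, 115 mm above the ledge, mast down, 105 mm along +y from the mast's axis; moves with the mast; axes as stand. Slot 11.5 (x) by 68 (y) mm, 38 mm deep straight down, 3 mm chamfers; holder block 30 (x) by 90 (y) by 45 mm high. A seated phone has its origin 38 mm below this point, 92 mm showing.
- mast (a joint): How far the mast is pulled up (m): 0 down, first stop about 0.05, second stop 0.100 (a hard end). Locked at 0 and at the first stop unless the button is in; with it kept in, it slides past the first stop. About 0.3 kg plus the phone, 1 to 2 N of friction. Nothing catches it at the second stop: let go, it sinks to about 0.064.
- button (a joint): How far the catch button is pressed in, in m: 0 out, 0.007 flush with the head (end 0.0075). Sprung: 3 N to start, 6 N fully in. The catch frees the mast beyond about 0.004; press before pulling.
- teapot: Bystander: blue-glazed teapot with clip-on lid, body 120 mm across, 112 mm high, about 200 mm from spout (+y) to handle; origin at the centre of its underside.
- teacup: Bystander: white porcelain cup, 76 mm across, 55 mm high; origin at the centre of its underside.
- jar: Bystander: small glass jar with steel cap, 56 mm across, 75 mm high; origin at the centre of its underside.
- timer: Bystander: round white plastic timer with a grey dial, 68 mm across, 36 mm high, lying flat; origin at the centre of its underside.
Mind the look-alikes: they are no part of the job. There is more than one size of the phone; the job needs the largest.

How it is judged:
By the outcome, as a careful person would: the job done as asked, in the order asked, and still so for the second after the job is handed in, while the arm keeps its last pose, push and grip.
It also fails if it takes over 58 s, if anything falls off the work surface, if the arm or the gripper's body presses on something with over 40 N, if the wrist force passes 120 N, or if a joint passes its speed limit or range.

## Working session

There is one attempt and no reset: what is moved stays moved. The work goes in short steps, Python scripts to look and compute and a shell command to move; the robot and the scene stay as the last step left them, time stands still between calls to the robot, and variables do not carry over. Pictures are saved under pics/ and viewed, at most 10 in all, crops included, and the job is handed in when it is done.

```bash
ls; mkdir -p pics
cat > h.py <<'E'
import numpy as np, cv2
from cell import env, eyes
def save(p,n): cv2.imwrite(f'pics/{n}.png', p['pixels'][:,:,::-1])
E
python3 - <<'E'
from h import *
s=env.state(); print({k:np.round(v,3) for k,v in s.items()}, env.pinch_z)
for c in ['scene','top']:
    p=eyes.read_camera(c); save(p,c+'0'); print(c,p['fx'],p['cx'],p['cy'],np.round(p['extrinsics'],3).tolist())
    for n in ['phone','rack','stand','teapot','teacup','jar','timer','button']:
        print(n,[(np.round(d['centre']),round(d['score'],2)) for d in eyes.boxes_of(n,p)][:4])
    for n in ['phone','rack','stand','head','slot']:
        print('pt',n,[(np.round(d['centre'],1),round(d['score'],2)) for d in eyes.spot_point(n,p)][:4])
a=cv2.imread('pics/scene0.png');b=cv2.imread('pics/top0.png')
E
```

```text
pics
{'t': np.float64(0.0), 'joints': array([ 1.103,  0.492,  1.559, -0.   ,  1.092, -0.106]), 'qvel': array([ 0.001,  0.   ,  0.   , -0.001,  0.001, -0.   ]), 'tau': array([-3.0000e-03, -6.1264e+01, -2.5817e+01,  6.9000e-02,  4.8000e-02,
       -0.0000e+00]), 'eef_pos': array([221.098, 584.306, 214.034]), 'tcp_rot': array([-3.14, -0.  ,  2.78]), 'ft_force': array([-0.367, -0.696, -0.792]), 'moment': array([-0.013, -0.013,  0.05 ]), 'grip_force': np.float64(0.0), 'opening': np.float64(1.0)} -18.8
scene 413.4346099918043 284.32699433526795 211.82523266678865 [[0.535, 0.845, 0.003, -408.649], [0.623, -0.392, -0.677, -231.269], [-0.571, 0.364, -0.736, 1559.529], [0.0, 0.0, 0.0, 1.0]]
phone [(array([236., 250.]), 0.88), (array([201., 265.]), 0.82), (array([210., 280.]), 0.74)]
rack [(array([228., 286.]), 0.61), (array([329., 206.]), 0.2)]
stand [(array([270., 174.]), 0.78)]
teapot [(array([144., 351.]), 0.61), (array([261., 323.]), 0.47)]
teacup [(array([258., 323.]), 0.72)]
jar [(array([281., 261.]), 0.79)]
timer [(array([330., 208.]), 0.61)]
button []
pt phone [(array([225.9, 282.2]), 
[... 385 characters left out ...]
.481], [0.0, 0.0, 0.0, 1.0]]
phone [(array([217., 283.]), 0.61), (array([252., 287.]), 0.56), (array([217., 323.]), 0.47)]
rack [(array([225., 282.]), 0.84)]
stand [(array([225., 406.]), 0.9)]
teapot [(array([288., 140.]), 0.74)]
teacup [(array([158., 275.]), 0.59)]
jar [(array([166., 339.]), 0.62)]
timer [(array([158., 398.]), 0.59)]
button []
pt phone [(array([224.6, 281. ]), 0.69), (array([218.9, 321.3]), 0.5), (array([253.8, 286.9]), 0.46)]
pt rack [(array([223.9, 283.9]), 0.55), (array([222.1, 280.7]), 0.5), (array([169.4, 335.9]), 0.2)]
pt stand [(array([222.1, 415.9]), 0.64), (array([156.6, 396.3]), 0.29)]
pt head [(array([215.6, 433.5]), 0.74)]
pt slot [(array([224.1, 393.2]), 0.79)]
```

Run:
```python
import cv2,numpy as np
a=cv2.imread('pics/scene0.png')[170:350,120:360];b=cv2.imread('pics/top0.png')[130:300,240:480]
cv2.imwrite('pics/crops.png',np.vstack([cv2.resize(a,(400*1,300)),cv2.resize(b,(400,283))]))
cv2.imwrite('pics/cs.png',cv2.resize(a,(800,600),interpolation=3));cv2.imwrite('pics/ct.png',cv2.resize(b,(800,567),interpolation=3))
```

```text
(no output)
```

View pics/cs.png

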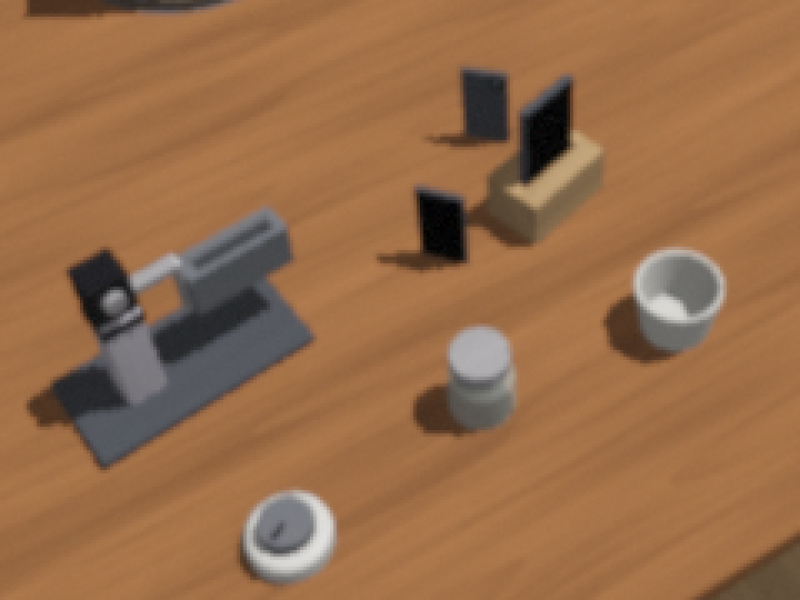

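View pics/ct.png

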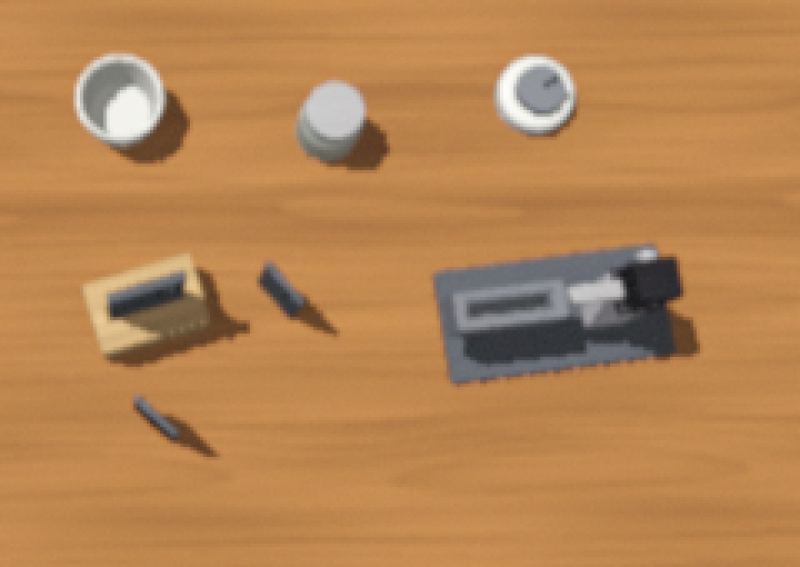

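The target is the tall phone standing in the bamboo rack, at scene (row 209, col 284) and top (217, 283). The look-alikes are two smaller free-standing phones at scene (201, 265) and (236, 250), which are top (252, 287) and (217, 323). Next I'll fit the rack and stand poses.

```bash
cat >> h.py <<'E'
from scipy.optimize import minimize
def box(x0,x1,y0,y1,z0,z1): return np.array([[x,y,z] for x in(x0,x1) for y in(y0,y1) for z in(z0,z1)],float)
RACK=[box(-30,30,-47.5,47.5,0,52),box(-4.5,4.5,-32.5,32.5,12,142)]
STAND=[box(-50,50,-60,140,0,10),box(-17,17,-17,17,0,118),box(-17,17,-18,18,120,165),box(17,24,-9,9,136,154),box(-7,7,0,80,122,132),box(-15,15,60,150,70,115)]
def proj(P,p):
    E=p['extrinsics'];c=P@E[:3,:3].T+E[:3,3]
    if p.get('wrist'):
        r=np.linalg.norm(c[:,:2],axis=1);t=np.arctan2(r,c[:,2]);k=p['fx']*t/np.maximum(r,1e-9)
        return np.c_[p['cx']+k*c[:,0],p['cy']+k*c[:,1]]
    return np.c_[p['cx']+p['fx']*c[:,0]/c[:,2],p['cy']+p['fy']*c[:,1]/c[:,2]]
def place(P,q):
    c,s=np.cos(q[2]),np.sin(q[2]);return P@np.array([[c,s,0],[-s,c,0],[0,0,1]])+[q[0],q[1],0]
def hulls(boxes,q,p,S=1):
    return [cv2.convexHull((proj(place(b,q),p)*S*16).round().astype(np.int32)) for b in boxes]
def sil(boxes,q,p):
    m=np.zeros((840,1120),np.uint8)
    for h in hulls(boxes,q,p,2): cv2.fillConvexPoly(m,h,1,shift=4)
    return cv2.resize(m.astype(np.float32),(560,420),interpolation=cv2.INTER_AREA)
def fit(boxes,q0,views):
    def cost(q):
        return sum(1-np.minimum(m,s).sum()/np.maximum(m,s).sum() for p,m in views for s in[sil(boxes,q,p)])
    b=None
    for dy in(-.15,0,.15):
        x0=np.array(q0)+[0,0,dy]
        r=minimize(cost,x0,method='Nelder-Mead',options=dict(initial_simplex=np.vstack([x0]+[x0+d for d in([15,0,0],[0,15,0],[0,0,.15])]),xatol=.02,fatol=1e-5))
        if b is None or r.fun<b.fun:b=r
    return b.x,b.fun
def near(n,p,rc,th=.2):
    d=[d for d in eyes.cut_out(n,p) if d['score']>th and np.hypot(*(np.array(d['centre'])-rc))<30]
    return d[0]['mask'] if d else np.zeros((420,560),bool)
def ray(p,rc,z):
    E=p['extrinsics'];d=E[:3,:3].T@[(rc[1]-p['cx'])/p['fx'],(rc[0]-p['cy'])/p['fy'],1];c=-E[:3,:3].T@E[:3,3]
    return c+d*(z-c[2])/d[2]
E
python3 - <<'E'
from h import *
P={c:eyes.read_camera(c) for c in('scene','top')}
C=dict(scene=dict(rack=(228,286),phone=(210,280),stand=(270,174),mast=(245,170)),top=dict(rack=(225,282),phone=(217,283),stand=(225,406),mast=(217,410)))
V={'r':[],'s':[]}
for c,p in P.items():
    mk={n:near(n,p,rc) for n,rc in C[c].items()}; print(c,{n:int(m.sum()) for n,m in mk.items()})
    V['r'].append((p,(mk['rack']|mk['phone']).astype(np.float32)));V['s'].append((p,(mk['stand']|mk['mast']).astype(np.float32)))
t=P['top'];r0=ray(t,(224,282),26);s0=ray(t,(215.6,433.5),145);sl=ray(t,(224.1,393.2),115)
d=sl-s0;yaw=np.arctan2(-d[0],d[1]);print(r0,s0,sl,yaw,np.hypot(*d[:2]))
print('scene head/slot',ray(P['scene'],(254.8,151.6),145),ray(P['scene'],(239.1,187.8),115))
for k,B,q0 in(('r',RACK,[*r0[:2],.2]),('s',STAND,[*s0[:2],yaw])):
    q,f=fit(B,q0,V[k]);print(k,q.round(3),f); 
    for v in V[k]: print('  single',fit(B,q,[v]))
    for (c,p) in P.items():
        im=cv2.resize(p['pixels'][:,:,::-1],None,fx=2,fy=2)if 'o' not in p else p['o']
        cv2.polylines(im,[h//16 for h in hulls(B,q,p,2)],True,(0,255,0),1);p['o']=im
a=P['scene']['o'][340:640,220:660];b=P['top']['o'][340:560,500:940]
cv2.imwrite('pics/ov.png',np.vstack([a,b]))
E
```

```text
scene {'rack': 558, 'phone': 274, 'stand': 3287, 'mast': 1079}
top {'rack': 584, 'phone': 208, 'stand': 2405, 'mast': 862}
[536.38638461 140.40856623  26.        ] [ 536.76485976 -257.37053024  145.        ] [ 519.75687256 -157.57520903  115.        ] 0.16880678949588707 101.23427167876916
scene head/slot [ 541.62569407 -258.45993056  145.        ] [ 517.9411503 -154.8690205  115.       ]
r [5.43248e+02 1.35381e+02 2.74000e-01] 0.6435158252716064
  single (array([5.43197201e+02, 1.38092207e+02, 3.99523841e-01]), np.float64(0.5774809122085571))
  single (array([5.43082313e+02, 1.36072905e+02, 2.63533613e-01]), np.float64(0.05209618806838989))
s [ 5.40404e+02 -2.61218e+02  1.17000e-01] 0.09380358457565308
  single (array([ 5.41937624e+02, -2.61433209e+02,  1.12959254e-01]), np.float64(0.05382949113845825))
  single (array([ 5.39898393e+02, -2.62013339e+02,  1.15638776e-01]), np.float64(0.035957515239715576))
```

View pics/ov.png

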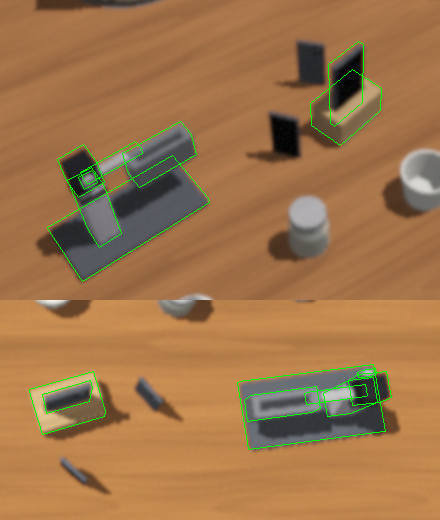

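The green outlines sit well on the stand and rack. The scene-view rack mask picked up a small phone, so I'll redo that fit from the wrist camera above the rack.

```bash
cat >> h.py <<'E'
def plan(x,y,z,yaw,n):
    s=env.state();p=s['eef_pos'];y0=s['tcp_rot'][2];dy=(yaw-y0+np.pi/2)%np.pi-np.pi/2;h=-dy/n
    d=np.array([x,y,z])-p
    A=sum(np.array([[np.cos(a),np.sin(a)],[np.sin(a),-np.cos(a)]]) for a in y0+dy*(np.arange(n)+0.)/n)
    u=np.linalg.solve(A,d[:2]);print('row shift/60:',np.round([*u/60,-d[2]/n/60],3),'turn/5deg:',round(np.degrees(h)/5,3),'rows',n)
E
python3 - <<'E'
from h import *
plan(543,136,260,.264+np.pi/2,14)
E
```

```text
row shift/60: [-0.675 -0.101 -0.054] turn/5deg: 0.774 rows 14
```

```bash
python3 -m inch '[[[-0.3,-0.05,-0.1],0.77,-1],[[-0.675,-0.1,-0.1],0.77,-1],[[-0.675,-0.1,-0.1],0.77,-1],[[-0.675,-0.1,-0.1],0.77,-1],[[-0.675,-0.1,-0.1],0.77,-1],[[-0.675,-0.1,-0.1],0.77,-1],[[-0.675,-0.1,-0.1],0.77,-1],[[-0.675,-0.1,0],0.77,-1],[[-0.675,-0.1,0],0.77,-1],[[-0.675,-0.1,0],0.77,-1]]'
python3 - <<'E'
from h import *
plan(543,136,260,.264+np.pi/2,4)
plan(543,136,260,.264+np.pi/2,6)
E
```

```text
t: 3.15
eef_pos: [478.6, 302.7, 256.7]
tcp_rot: [3.141, -0.0, 2.106]
ft_force: [-0.1, 0.0, 0.5]
opening: 0.997
grip_force: 0.0
row shift/60: [-0.745 -0.048 -0.014] turn/5deg: 0.776 rows 4
row shift/60: [-0.497 -0.026 -0.009] turn/5deg: 0.517 rows 6
```

```bash
python3 -m inch '[[[-0.5,-0.03,0],0.52,-1],[[-0.5,-0.03,0],0.52,-1],[[-0.5,-0.03,0],0.52,-1],[[-0.5,-0.03,0],0.52,-1],[[-0.5,-0.03,0],0.52,-1],[[-0.4,-0.03,0],0.5,-1],[[-0.1,0,0],0,-1],[[0,0,0],0,-1],[[0,0,0],0,-1],[[0,0,0],0,-1]]'
python3 - <<'E'
from h import *
p=eyes.read_camera('wrist');p['wrist']=1;save(p,'w1');print(p['fx'],p['cx'],p['cy'],env.state()['eef_pos'],env.state()['tcp_rot'])
np.savez('w1.npz',E=p['extrinsics'],k=[p['fx'],p['cx'],p['cy']],px=p['pixels'])
for n in('rack','phone'):
    for d in eyes.cut_out(n,p)[:4]: print(n,d['centre'],round(d['score'],2),d['mask'].sum()); np.save(f'{n}_{int(d["centre"][0])}.npy',d['mask'])
im=p['pixels'][:,:,::-1].copy()
cv2.polylines(im,[h//16 for h in hulls(RACK,[543,136,.264],p)],True,(0,255,0),1)
cv2.imwrite('pics/w1o.png',im)
E
```

```text
t: 4.4
eef_pos: [541.4, 136.5, 256.6]
tcp_rot: [3.142, -0.0, 1.838]
ft_force: [0.5, 0.2, 0.1]
opening: 0.998
grip_force: 0.0
325.19226210127806 279.3438909976565 208.9122462942625 [541.48939728 136.42557168 256.64297503] [ 3.14150527e+00 -1.00659848e-04  1.83831673e+00]
rack [182.1, 279.5] 0.65 3497
phone [269.3, 268.7] 0.83 1048
phone [201.6, 283.0] 0.81 848
```

View pics/w1o.png

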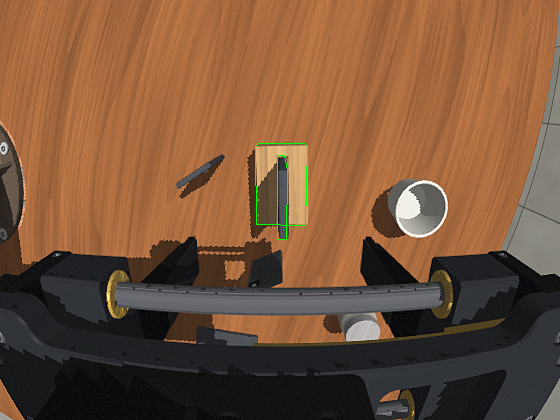

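The wrist view shows the tall phone in the rack, top edge at about (205, 283). The small phones are at (172, 200) and (268, 268), so the choice holds. Now I'll fit more precisely.

Run:
```python
from h import *
z=np.load('w1.npz');p=dict(extrinsics=z['E'],fx=z['k'][0],cx=z['k'][1],cy=z['k'][2],wrist=1)
m=(np.load('rack_182.npy')|np.load('phone_201.npy')).astype(np.float32)
q,f=fit(RACK,[543,136,.264],[(p,m)]);print('both',q.round(2),f)
q,f=fit(RACK[1:],[543,136,.264],[(p,np.load('phone_201.npy').astype(np.float32))]);print('phone',q.round(3),f)
im=cv2.resize(z['px'][:,:,::-1],None,fx=2,fy=2)
cv2.polylines(im,[h//16 for h in hulls(RACK,q,p,2)],True,(0,255,0),1)
cv2.imwrite('pics/w1c.png',cv2.resize(im[250:510,460:660],None,fx=2,fy=2))
plan(q[0],q[1],93,q[2]+np.pi/2,1)
```

```text
both [5.4342e+02 1.3735e+02 2.9000e-01] 0.02264559268951416
phone [5.43215e+02 1.37759e+02 2.78000e-01] 0.11834484338760376
row shift/60: [0.017 0.034 2.728] turn/5deg: -0.125 rows 1
```

View pics/w1c.png

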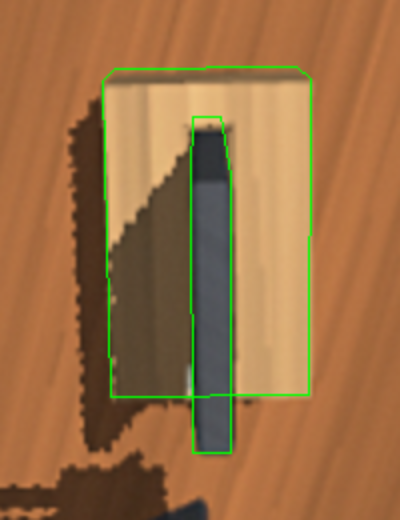

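```bash
python3 -m inch '[[[0.02,0.03,0],-0.12,0],[[0,0,0.3],0,0],[[0,0,0.55],0,0],[[0,0,0.6],0,0],[[0,0,0.6],0,0],[[0,0,0.45],0,0],[[0,0,0.2],0,0],[[0,0,0.03],0,0],[[0,0,0],0,1],[[0,0,0],0,1]]'; python3 -m inch '[[[0,0,0],0,1],[[0,0,0],0,1],[[0,0,0],0,1],[[0,0,0],0,1],[[0,0,-0.05],0,1],[[0,0,-0.1],0,1],[[0,0,-0.2],0,1],[[0,0,-0.3],0,1],[[0,0,-0.3],0,1],[[0,0,-0.3],0,1]]'
```

```text
t: 5.8
eef_pos: [543.5, 137.6, 93.8]
tcp_rot: [3.14, 0.0, 1.848]
ft_force: [-1.4, -0.3, -0.3]
opening: 0.346
grip_force: 0.0
t: 7.05
eef_pos: [542.1, 137.3, 168.5]
tcp_rot: [-3.139, -0.0, 1.848]
ft_force: [0.5, 0.5, -0.7]
opening: 0.094
grip_force: 30.0
```

Run:
```python
from h import *
plan(540,-250,290,.116+np.pi/2,12)
```

```text
row shift/60: [-0.527 -0.111 -0.169] turn/5deg: 0.154 rows 12
```

```bash
python3 -m inch '[[[-0.2,-0.05,-0.5],0.15,1],[[-0.4,-0.1,-0.5],0.15,1],[[-0.6,-0.12,-0.5],0.15,1],[[-0.65,-0.12,-0.4],0.15,1],[[-0.65,-0.12,-0.13],0.15,1],[[-0.65,-0.12,0],0.15,1],[[-0.65,-0.12,0],0.15,1],[[-0.65,-0.12,0],0.15,1],[[-0.65,-0.12,0],0.15,1],[[-0.6,-0.12,0],0.15,1]]';  python3 -m inch '[[[-0.4,-0.1,0],0.15,1],[[-0.2,-0.05,0],0.15,1],[[0,0,0],0,1],[[0,0,0],0,1],[[0,0,0],0,1],[[0,0,0],0,1],[[0,0,0],0,1],[[0,0,0],0,1],[[0,0,0],0,1],[[0,0,0],0,1]]'
python3 - <<'E'
from h import *
p=eyes.read_camera('wrist');p['wrist']=1
np.savez('w2.npz',E=p['extrinsics'],k=[p['fx'],p['cx'],p['cy']],px=p['pixels'])
M=np.zeros((420,560),bool)
for n in('stand','mast'):
    for d in eyes.cut_out(n,p)[:3]:
        print(n,d['centre'],round(d['score'],2),d['mask'].sum()); M|=d['mask']*(d['score']>.4)
for n in('head','slot','stand'):print(n,[(d['centre'],d['score'])for d in eyes.spot_point(n,p)])
np.save('M2.npy',M)
im=p['pixels'][:,:,::-1].copy();im[M]=im[M]//2+[0,0,100]
cv2.polylines(im,[h//16 for h in hulls(STAND,[540.4,-261.5,.116],p)],True,(0,255,0),1)
cv2.imwrite('pics/w2o.png',im)
E
```

```text
t: 8.3
eef_pos: [548.8, -211.8, 289.6]
tcp_rot: [-3.14, -0.001, 1.716]
ft_force: [0.4, 0.0, -0.6]
opening: 0.091
grip_force: 30.0
t: 9.55
eef_pos: [546.0, -247.7, 289.6]
tcp_rot: [3.142, -0.0, 1.691]
ft_force: [-0.1, 0.7, -1.1]
opening: 0.093
grip_force: 30.0
stand [146.8, 274.4] 0.72 9904
mast [128.0, 273.0] 0.8 3539
head [([209.9, 271.8], 0.66)]
slot [([105.6, 273.9], 0.72)]
stand [([181.0, 276.5], 0.69)]
```

View pics/w2o.png

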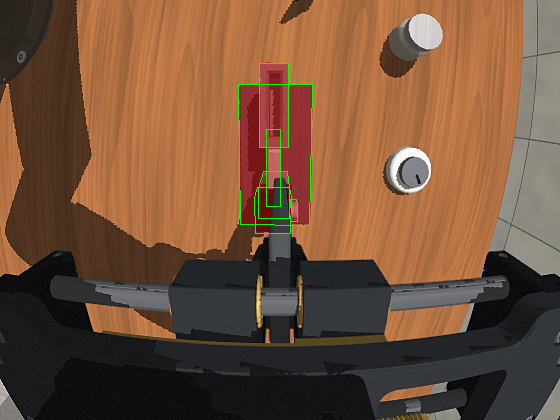

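The wrist view shows the whole stand (red), with the holder at (105, 274) and the head at (205, 273). The coarse fit nearly overlies it, so I'll refine on the part the gripper doesn't hide.

Run:
```python
import h; from h import *
z=np.load('w2.npz');p=dict(extrinsics=z['E'],fx=z['k'][0],cx=z['k'][1],cy=z['k'][2],wrist=1)
m=np.load('M2.npy').astype(np.float32);o=h.sil
def S(*a): s=o(*a);s[178:]=0;return s
h.sil=S;m[178:]=0
q,f=fit(STAND,[540.4,-261.5,.116],[(p,m)]);print(q.round(3),f)
sl=[q[0]-105*np.sin(q[2]),q[1]+105*np.cos(q[2])];print('slot',sl)
im=cv2.resize(z['px'][:,:,::-1],None,fx=2,fy=2)
SL=[np.array([[x,y,115.] for x in(-5.75,5.75) for y in(71,139)])]
cv2.polylines(im,[g//16 for g in hulls(STAND+SL,q,p,2)],True,(0,255,0),1)
cv2.imwrite('pics/w2c.png',cv2.resize(im[100:480,450:650],None,fx=1.55,fy=1.55))
plan(*sl,225,q[2]+np.pi/2,1)
```

```text
[ 5.4091e+02 -2.6081e+02  1.2000e-01] 0.012882351875305176
slot [np.float64(528.3140614143433), np.float64(-156.56860364714206)]
row shift/60: [ 1.544 -0.11   1.077] turn/5deg: -0.004 rows 1
```

View pics/w2c.png

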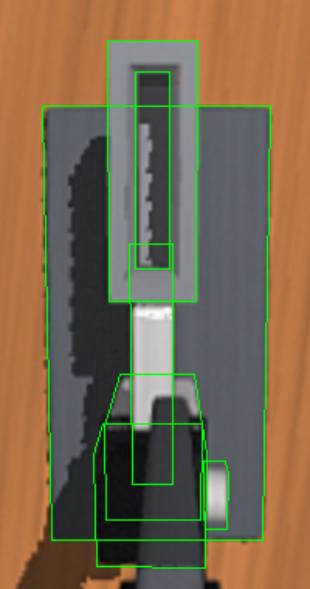

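```bash
python3 -m inch '[[[0.2,-0.03,0],0,1],[[0.4,-0.04,0.1],0,1],[[0.45,-0.04,0.25],0,1],[[0.35,0,0.3],0,1],[[0.14,0,0.3],0,1],[[0,0,0.12],0,1],[[0,0,0],0,1],[[0,0,0],0,1],[[0,0,0],0,1],[[0,0,0],0,1]]'
python3 - <<'E'
from h import *
plan(528.3,-156.6,190,.12+np.pi/2,1)
p=eyes.read_camera('wrist');p['wrist']=1
R=[box(-4.5,4.5,-32.5,32.5,143.5,273)]
im=cv2.resize(p['pixels'][:,:,::-1],None,fx=2,fy=2)
SL=[np.array([[x,y,115.] for x in(-5.75,5.75) for y in(71,139)])]
cv2.polylines(im,[g//16 for g in hulls(SL+STAND[4:],[540.9,-260.8,.12],p,2)],True,(0,255,0),1)
e=env.state()['eef_pos'];b=box(-4.5,4.5,-32.5,32.5,e[2]-81.8,e[2]-81.7)
cv2.polylines(im,[g//16 for g in hulls([b],[e[0],e[1],.12],p,2)],True,(0,0,255),1)
cv2.imwrite('pics/w3c.png',cv2.resize(im[250:560,440:660],None,fx=1.9,fy=1.9))
E
```

```text
t: 11.1
eef_pos: [528.4, -156.9, 225.7]
tcp_rot: [3.141, 0.0, 1.69]
ft_force: [0.1, -0.0, -1.8]
opening: 0.092
grip_force: 30.0
row shift/60: [ 0.006 -0.002  0.595] turn/5deg: -0.004 rows 1
```

View pics/w3c.png

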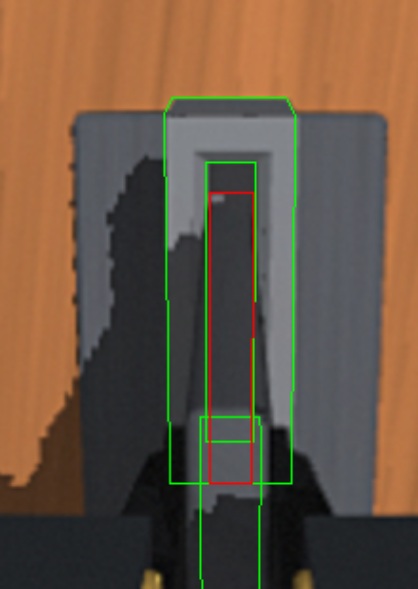

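The phone's bottom edge lies on the predicted outline, and the slot model overlies the real slot. I'll insert it.

```bash
python3 -m inch '[[[0,0,0.2],0,1],[[0,0,0.2],0,1],[[0,0,0.1],0,1],[[0,0,0.1],0,1],[[0,0,0.1],0,1],[[0,0,0.1],0,1],[[0,0,0.1],0,1],[[0,0,0.1],0,1],[[0,0,0],0,1],[[0,0,0],0,1]]'
```

```text
t: 12.4
eef_pos: [528.4, -156.8, 165.5]
tcp_rot: [3.141, -0.0, 1.691]
ft_force: [-0.0, -0.3, -1.1]
opening: 0.096
grip_force: 30.0
```

Free travel with no contact force. Seating it gently.

```bash
python3 -m inch '[[[0,0,0.05],0,1],[[0,0,0.03],0,1],[[0,0,0.02],0,1],[[0,0,0.01],0,1],[[0,0,0.01],0,1],[[0,0,0],0,1],[[0,0,0],0,1],[[0,0,0],0,1],[[0,0,0],0,1],[[0,0,0],0,1]]'
```

```text
t: 13.65
eef_pos: [528.4, -156.8, 158.2]
tcp_rot: [3.141, -0.0, 1.691]
ft_force: [-0.3, -0.1, -2.3]
opening: 0.091
grip_force: 30.0
```

```bash
python3 -m inch '[[[0,0,0.01],0,1],[[0,0,0.01],0,1],[[0,0,0.01],0,1],[[0,0,0.01],0,1],[[0,0,0],0,1],[[0,0,0],0,1],[[0,0,0],0,1],[[0,0,0],0,1],[[0,0,0],0,1],[[0,0,0],0,1]]'
```

```text
t: 14.9
eef_pos: [528.5, -156.8, 157.9]
tcp_rot: [3.14, 0.001, 1.691]
ft_force: [-6.2, 2.3, 21.7]
opening: 0.093
grip_force: 30.0
```

```bash
python3 -m inch '[[[0,0,0],0,0],[[0,0,0],0,0],[[0,0,0],0,0],[[0,0,0],0,0],[[0,0,-0.1],0,0],[[0,0,-0.2],0,0],[[0,0,-0.3],0,0],[[0,0,-0.4],0,0],[[0,0,-0.4],0,0],[[0,0,-0.2],0,0]]'
python3 - <<'E'
from h import *
z=np.load('w2.npz');E=z['E'];c=-E[:3,:3].T@E[:3,3]
yaw=1.691;d=c-[546,-247.7,289.6];print('cam in tool',d[0]*np.cos(yaw)+d[1]*np.sin(yaw),d[0]*np.sin(yaw)-d[1]*np.cos(yaw),-d[2])
plan(540.9,-260.8,240,.12+np.pi/2,1)
P={}
for c in('scene','top'):
    p=eyes.read_camera(c);P[c]=p
    o=cv2.resize(p['pixels'][:,:,::-1],None,fx=2,fy=2)
    cv2.polylines(o,[h//16 for h in hulls(STAND[2:]+[box(-4.5,4.5,72.5,137.5,115,207)],[540.9,-260.8,.12],p,2)],True,(0,255,0),1);P[c]=o
cv2.imwrite('pics/ov2.png',np.hstack([cv2.resize(P['scene'][380:600,220:440],(400,400)),cv2.resize(P['top'][340:560,700:920],(400,400))]))
E
```

```text
t: 16.15
eef_pos: [528.6, -156.9, 253.7]
tcp_rot: [3.14, 0.001, 1.691]
ft_force: [0.3, 0.0, -0.4]
opening: 0.5
grip_force: 0.0
cam in tool 74.53130480782156 -1.08280795824958 -170.34519566314833
row shift/60: [-1.744 -0.004  0.229] turn/5deg: -0.001 rows 1
```

View pics/ov2.png

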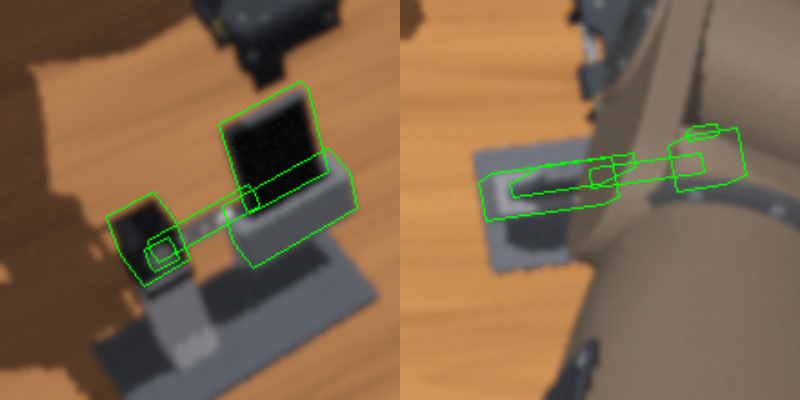

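The phone is fully seated: its outline matches the seated model in the scene view. I'll go over the head and descend with open fingers.

```bash
python3 -m inch '[[[-0.2,0,0],0,-0.6],[[-0.4,0,0],0,-0.6],[[-0.5,0,0],0,-0.6],[[-0.4,0,0.1],0,-0.6],[[-0.24,0,0.3],0,-0.6],[[0,0,0.3],0,-0.6],[[0,0,0],0,-0.6],[[0,0,0],0,-0.6],[[0,0,0],0,-0.6],[[0,0,0],0,-0.6]]'
python3 - <<'E'
from h import *
plan(540.9,-260.8,126,.12+np.pi/2,1)
E
```

```text
t: 17.5
eef_pos: [541.0, -260.3, 210.3]
tcp_rot: [3.141, 0.0, 1.691]
ft_force: [0.1, -0.6, 0.8]
opening: 0.799
grip_force: 0.0
row shift/60: [-0.008 -0.003  1.406] turn/5deg: 0.003 rows 1
```

```bash
python3 -m inch '[[[-0.01,0,0.2],0,-0.6],[[0,0,0.35],0,-0.6],[[0,0,0.4],0,-0.6],[[0,0,0.3],0,-0.6],[[0,0,0.12],0,-0.6],[[0,0,0.04],0,-0.6],[[0,0,0],0,-0.6],[[0,0,0],0,1],[[0,0,0],0,1],[[0,0,0],0,1]]'; python3 -m inch '[[[0,0,0],0,1],[[0,0,0],0,1],[[0,0,0],0,1],[[0,0,0],0,1],[[0,0,0],0,1],[[0,0,0],0,1],[[0,0,0],0,1],[[0,0,0],0,1],[[0,0,0],0,1],[[0,0,0],0,1]]'
```

```text
t: 18.75
eef_pos: [541.0, -261.0, 125.4]
tcp_rot: [3.141, 0.0, 1.691]
ft_force: [-0.3, -0.2, -0.3]
opening: 0.538
grip_force: 0.0
t: 20.0
eef_pos: [541.6, -261.0, 125.4]
tcp_rot: [3.14, 0.0, 1.69]
ft_force: [5.6, 1.1, 0.5]
opening: 0.356
grip_force: 30.0
```

The button is pressed: opening is 33.8 mm at 30 N grip. I'll pull up partway.

```bash
python3 -m inch '[[[0,0.01,0],0,1],[[0,0,-0.02],0,1],[[0,0,-0.04],0,1],[[0,0,-0.08],0,1],[[0,0,-0.1],0,1],[[0,0,-0.1],0,1],[[0,0,-0.1],0,1],[[0,0,-0.1],0,1],[[0,0,-0.08],0,1],[[0,0,-0.04],0,1]]'
```

```text
t: 21.25
eef_pos: [541.6, -260.9, 165.3]
tcp_rot: [3.141, 0.0, 1.691]
ft_force: [6.3, 0.4, -6.1]
opening: 0.356
grip_force: 30.0
```

```bash
python3 -m inch '[[[0,0,-0.04],0,1],[[0,0,-0.08],0,1],[[0,0,-0.12],0,1],[[0,0,-0.12],0,1],[[0,0,-0.12],0,1],[[0,0,-0.12],0,1],[[0,0,-0.12],0,1],[[0,0,-0.1],0,1],[[0,0,-0.06],0,1],[[0,0,-0.03],0,1]]';python3 -m inch '[[[0,0,-0.02],0,1],[[0,0,-0.02],0,1],[[0,0,-0.02],0,1],[[0,0,-0.02],0,1],[[0,0,-0.01],0,1],[[0,0,0],0,1],[[0,0,0],0,1],[[0,0,0],0,1],[[0,0,0],0,1],[[0,0,0],0,1]]'
```

```text
t: 22.5
eef_pos: [541.6, -260.9, 219.7]
tcp_rot: [3.141, 0.0, 1.691]
ft_force: [5.2, 0.7, -6.0]
opening: 0.357
grip_force: 30.0
t: 23.75
eef_pos: [541.6, -260.9, 225.0]
tcp_rot: [3.141, 0.0, 1.691]
ft_force: [6.3, -0.4, -4.8]
opening: 0.359
grip_force: 30.0
```

```bash
python3 -m inch '[[[0,0,-0.01],0,1],[[0,0,-0.005],0,1],[[0,0,0],0,1],[[0,0,0],0,1],[[0,0,0],0,1],[[0,0,0],0,1],[[0,0,0],0,1],[[0,0,0],0,1],[[0,0,0],0,1],[[0,0,0],0,1]]'
```

```text
t: 25.0
eef_pos: [541.6, -260.9, 225.4]
tcp_rot: [3.142, -0.0, 1.691]
ft_force: [6.3, -0.6, -8.5]
opening: 0.357
grip_force: 30.0
```

```bash
python3 -m inch '[[[0,0,-0.01],0,1],[[0,0,0],0,1],[[0,0,0],0,1],[[0,0,0],0,1],[[0,0,0],0,1],[[0,0,0],0,1],[[0,0,0],0,1],[[0,0,0],0,1],[[0,0,0],0,1],[[0,0,0],0,1]]'
python3 - <<'E'
from h import *
P={}
for c in('scene','top'):
    p=eyes.read_camera(c)
    o=cv2.resize(p['pixels'][:,:,::-1],None,fx=2,fy=2)
    if c=='scene': cv2.polylines(o,[h//16 for h in hulls([b+[0,0,100] for b in STAND[2:]+[box(-4.5,4.5,72.5,137.5,115,207)]],[540.9,-260.8,.12],p,2)],True,(0,255,0),1)
    P[c]=o
cv2.imwrite('pics/fin.png',np.hstack([cv2.resize(P['scene'][300:680,180:660],(400,316)),cv2.resize(P['top'][200:580,450:930],(400,316))]))
E
```

```text
t: 26.25
eef_pos: [541.6, -260.9, 225.4]
tcp_rot: [-3.141, -0.001, 1.691]
ft_force: [8.0, -1.7, -12.9]
opening: 0.358
grip_force: 30.0
```

View pics/fin.png

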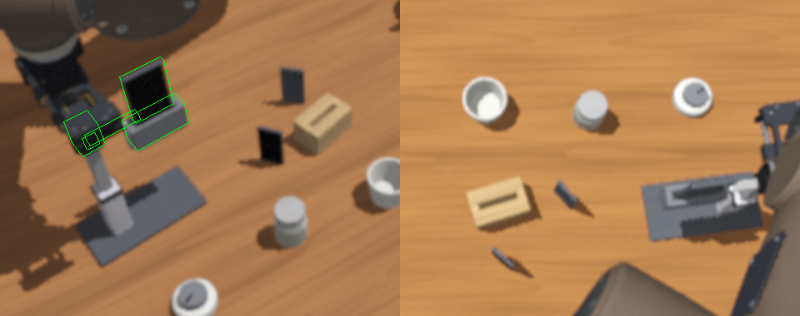

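The mast is against its hard stop: the pose holds at 100 mm and the force is rising. The phone is seated, the button is squeezed and the bystanders haven't moved.

```bash
python3 -c "
from cell import env
print(env.job_done())"
```

```text
the job is handed in; nothing more can be done
None
```

The job is handed in at about 26 s: the phone is fully seated in the holder, and the arm is holding the mast at the top stop (100 mm) with the button squeezed; the last pictures showed no bystander disturbed, though the teapot was outside the final crops.

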